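Sweep the suction inlet clear and hold its sprung shutter half open

TASK

Take the bench brush and sweep the three brass scrap pieces along the deck of the suction inlet into the catch tray at the deck's end, with the shutter still closed and without touching the scrap with the fingers, then put the brush down on the board, off the inlet. After that slide the sprung shutter half open by its grip block, towards the tray, and keep holding it there against its spring: the program finishes while holding it. Leave the loupe, tweezers and slide gauge where they are.

Things in the scene. Friction and masses are not known exactly. Their poses are not given: they have to be found in the camera images.
- inlet: Fixed grey suction inlet, a low box 108 mm wide (its x), about 255 mm long (its y), black hose stub at its -y end. Origin: on the board, on the deck's middle line, level with the closed shutter's front edge; +y points along the deck to the tray and is the way the shutter opens. The flat deck is 40 mm high, from y = -85 to +90 mm; scrap centres lie at y = 42 to 74 mm.
- deck_end (a point): Middle of the deck's end edge, on the deck surface (40 mm above the board), where the deck drops straight into the catch tray; axes as the inlet's. Two aluminium side rails, inner faces 46 mm either side of the middle line, stand 10 mm above the deck along its whole length.
- port_mid (a point): Middle of the suction port, a 60 mm long opening under the closed shutter, on the deck surface 37 mm behind the inlet's origin. A black line across each rail marks it: when the shutter is half open, its rear edge stands level with these lines and half of the port is uncovered. Axes as the inlet's.
- tray_mid (a point): Centre of the open catch tray's inner floor, 3 mm above the board; axes as the inlet's. Inside it is 75 mm long in y and 102 mm wide; its walls on the three other sides are 48 mm high.
- shutter (a joint): Travel of the sprung shutter in m: 0 closed (against its stop), 0.060 fully open; half open is 0.030. It moves along the inlet's +y. Nothing else holds it: the spring pushes it closed with 3.6 N when shut, rising by 1.2 N for every 10 mm (7.2 N at half, 10.8 N fully open); let go, it shuts.
- shutter_grip (a point): Point in the shutter's upright black grip block, 26 mm above the deck (66 mm above the board); axes as the inlet's. Block: 14 mm thick along y, 36 mm along x, top 38 mm above the deck; a 20 mm thick collar at its foot up to 10 mm above the deck. It is in the middle of the steel shutter plate (66 mm in y, 88 mm in x, upper face 6 mm above the deck).
- brush_mid (a point): Centre of the bench brush, half-way up. A wooden block brush 72 mm long (its x), 24 mm thick (its y) and 62 mm high, standing on its stiff black bristles on the board. Bristles: lowest 26 mm, 66 by 20 mm, rigid here; above them the wooden back (72 mm long to 38 mm height), gripped across its 24 mm thickness, its upper part 60 mm long, flat-sided up to the top. 90 g.
- brush: The same brush; origin at the middle of the bristles' underside, z up.
- button_mid (a point): Centre of a brass sprue button: a round foot 24 mm across with a short stub, 17 mm high, 30 g.
- block_mid (a point): Centre of a brass cut-off block 24 x 17 x 13 mm, 35 g.
- bend_mid (a point): Middle of a brass L-shaped bar end, 26 x 23 mm over all, 12 mm high, 30 g.
- scrap_button: The same sprue button; origin under its middle.
- scrap_block: The same cut-off block; origin under its middle.
- scrap_bend: The same L-shaped bar end; origin under its middle.
- loupe: Bystander: folding loupe 22 x 33 x 12 mm lying on the board near the robot.
- tweezers: Bystander: steel tweezers 124 mm long lying on the board near the robot.
- slide_gauge: Bystander: brass slide gauge 125 mm long lying on the board near the robot.
Things that resemble listed ones, but are neither listed nor needed, are in the scene too. What is shaped like the scrap_bend but green or orange is not meant.

How it is judged:
On the way, in this order (a step that is already met when the one before it is completed fails the run):
1. the brush is taken up in the fingers (contact force between the fingers and brush above 1 N and height (world z) of brush_mid above 0.055 m), for 0.2 s.
2. all three scrap pieces are in the catch tray, the shutter still closed (y of button_mid in the frame of inlet between 0.092 and 0.168 m and x of button_mid in the frame of inlet between -0.053 and 0.053 m and z of each of button_mid, block_mid, bend_mid in the frame of inlet below 0.036 m and y of block_mid in the frame of inlet between 0.092 and 0.168 m and x of block_mid in the frame of inlet between -0.053 and 0.053 m and y of bend_mid in the frame of inlet between 0.092 and 0.168 m and x of bend_mid in the frame of inlet between -0.053 and 0.053 m and value of joint shutter below 0.012 m), for 0.2 s.
3. the brush is put down on the board, off the inlet, and let go (height (world z) of brush_mid below 0.042 m and horizontal distance between brush_mid and tray_mid above 0.055 m and contact force between the fingers and brush below 0.1 N and linear speed of brush below 0.02 m/s), for 0.2 s.
4. the shutter is held half open in the fingers (value of joint shutter between 0.024 and 0.036 m and velocity of joint shutter between -0.01 and 0.01 m/s and contact force between the fingers and shutter above 2 N), for 0.3 s.
At the end, for the whole second after the job is handed in: The fingers hold the shutter at half travel (0.030 m, within 6 mm either way), still and pressing on it with more than 2 N; all three scrap pieces lie in the catch tray; the brush rests on the board, off the inlet and out of the fingers (all of step 4 and y of button_mid in the frame of inlet between 0.092 and 0.168 m and x of button_mid in the frame of inlet between -0.053 and 0.053 m and z of each of button_mid, block_mid, bend_mid in the frame of inlet below 0.036 m and y of block_mid in the frame of inlet between 0.092 and 0.168 m and x of block_mid in the frame of inlet between -0.053 and 0.053 m and y of bend_mid in the frame of inlet between 0.092 and 0.168 m and x of bend_mid in the frame of inlet between -0.053 and 0.053 m and height (world z) of brush_mid below 0.042 m and horizontal distance between brush_mid and tray_mid above 0.055 m and contact force between each of the fingers, shutter and brush below 0.1 N); the arm keeps its last pose, push and grip.
It fails at once if the shutter is opened (more than 12 mm) while scrap is still out of the tray (value of joint shutter above 0.012 m and not (y of button_mid in the frame of inlet between 0.092 and 0.168 m and x of button_mid in the frame of inlet between -0.053 and 0.053 m and z of each of button_mid, block_mid, bend_mid in the frame of inlet below 0.036 m and y of block_mid in the frame of inlet between 0.092 and 0.168 m and x of block_mid in the frame of inlet between -0.053 and 0.053 m and y of bend_mid in the frame of inlet between 0.092 and 0.168 m and x of bend_mid in the frame of inlet between -0.053 and 0.053 m)).
It fails at once if the fingers push or carry the scrap (contact force between the fingers and scrap_button above 2 N or contact force between the fingers and scrap_block above 2 N or contact force between the fingers and scrap_bend above 2 N).
It fails at once if a bystander is moved more than 25 mm (distance of any of loupe, tweezers, slide_gauge from where it was at the start of the episode above 0.025 m).
It also fails if it takes over 48 s, if anything falls off the work surface, if the arm or the gripper's body presses on something with over 40 N, if the wrist force passes 120 N, or if a joint passes its speed limit or range.

ROBOT

A 7-joint arm with a two-finger parallel gripper is mounted at the origin on a cart in front of the work surface, level with it; the furniture and walls round the work are solid. World frame = base frame: x ahead of the robot, y to its left, z up, the work surface at z = 0. Lengths are in m, angles in rad, forces in N, time in s.
With the tool pointing down it reaches from about 0.4 to 0.85 m from the base axis. Payload 10.4 kg.
Tool frame: the origin (TCP) lies midway between the tips of the shut fingers; the grasp point (between the pads) lies 19 mm behind it; z points along the fingers, y is the line along which they close (so a half turn about z gives the same grasp; the last joint's range is limited). The gripper opens to 85 mm and grips with 20 to 120 N. Pads are 22 mm wide; open, the fingers measure 114 mm over their backs; the gripper's body (76 mm by 85 mm) begins 54 mm behind the grasp point. The pads swing forward as they close: fully open they stand 13 mm farther back than shut.
Start: joints at [-1.263, 0.332, -0.065, 1.46, 0.022, 1.35, -0.088], TCP at [0.203, 0.591, 0.231] pointing down, gripper open.
Joint ranges: [-2.6, 2.6], [-0.5, 2.12], [-1.47, 1.34], [0.16, 2.42], [-1.27, 4.41], [0.06, 2.06], [-2.6, 2.6]. Speed limits (rad/s): [2.22, 2.22, 2.79, 2.79, 3.14, 3.14, 3.14].

INTERFACE

Orientations are given as a 3x3 rotation matrix whose columns are the frame's x, y, z axes.
In Python, from workcell import bot, vision gives the robot as it stands.
- The arm moves only by the tool move_arm, never from a script. Its argument "plan" is a list of rows, each an object with "offset": the shift along the world's x, y, z in m, a list of three; "dr": the turn, a rotation vector about the world's x, y, z in rad, a list of three; "jaw": the opening, from 0 (shut) to 1 (fully open). A call has 1 to 12 rows; each row shifts and turns the commanded pose from where the row before left it; what a row does not reach is not made up. A row lasts 1/8 s, in which the tool goes at most 62.5 mm and 10.7 degrees, less where a joint would pass 70% of its speed; a pose out of reach is approached as far as the arm can. A call with a gripper value outside its range is refused whole. The fingers move at their own pace and stop on an object; "squeeze" is the grip in N (left out, the last holds). Time passes only in rows, so rows that do not move let the fingers close. It gives the time, the measured TCP pose, the force, the opening and the grip force at its end, in the units of the state.
- bot.sense(): the state, without advancing time (a new reading comes with each control period).
- vision.capture(name): name is "side" or "top"; returns a dict with "color" (400x640x3 uint8, blue, green, red), "camera_matrix" (3x3 intrinsics, pixels), "k1" (the pictures are not rectified: a ray, as slopes to the right and down, at radius r is drawn at 1 + k1 r^2 times it, then the intrinsics apply), "rvec" (rotation vector, rad) and "tvec" (3), from world to camera coordinates, as OpenCV has them. Camera axes: x right, y down, z forward; pixel columns grow to the right and rows downward; lengths in m; the calibration is good to about 2 mm. A picture is of the moment at which its call begins. There is no depth.
- bot.sign_off(): hands the job in; it is judged then, once.
The state is a dict: "time_s": time; "qpos": joint angles; "qd": joint speeds; "joint_torque": joint torques, N m; "eef_pos": TCP position; "ee_rot": TCP orientation; "wrist_force": force on the tool from outside, world axes, zero at the start; "wrist_torque": the same for the moment, N m; "gripper_width": finger opening in m; "finger_force": force on a finger pad.
Only numpy, scipy, OpenCV 4.12 (cv2) and the standard library are available. Lean on these libraries where they do the work, as an engineer would, in place of code of your own. Each camera call takes 0.05 s, during which the arm holds its last target. There are 200 camera calls.

## Working session

There is one attempt and no reset: what is moved stays moved. The work goes in short steps, Python scripts to look and compute and a tool call to move; the robot and the scene stay as the last step left them, time stands still between calls to the robot, and variables do not carry over. Pictures are saved under pics/ and viewed, at most 10 in all, crops included, and the job is handed in when it is done.

Besides the shell and the picture viewer there is one more tool, called as name(argument=value, ...) on one line, values as JSON. move_arm: Moves the arm, as the interface text tells. Its arguments: {"type":"object","properties":{"plan":{"type":"array","items":{"type":"object","properties":{"offset":{"type":"array","items":{"type":"number"}},"dr":{"type":"array","items":{"type":"number"}},"jaw":{"type":"number"}}}},"squeeze":{"type":"number"}},"required":["plan"]}

```bash
mkdir -p pics
cat > h.py <<'E'
import numpy as np,cv2
from workcell import bot,vision
def cap(n,f=None):
    c=vision.capture(n)
    if f: cv2.imwrite(f,c['color'])
    return c
def K(c): return np.array(c['camera_matrix'],float),np.array([float(c['k1']),0,0,0,0])
def ray(c,uv):
    k,d=K(c); p=cv2.undistortPoints(np.array([[uv]],float),k,d)[0,0]
    R=cv2.Rodrigues(np.array(c['rvec'],float))[0]; t=np.array(c['tvec'],float).ravel()
    v=R.T@np.array([p[0],p[1],1]); return -R.T@t,v/np.linalg.norm(v)
def onz(c,uv,z):
    o,v=ray(c,uv); return o+v*(z-o[2])/v[2]
def tri(c1,u1,c2,u2):
    o1,v1=ray(c1,u1);o2,v2=ray(c2,u2)
    s=np.linalg.lstsq(np.c_[v1,-v2],o2-o1,rcond=None)[0]
    a,b=o1+s[0]*v1,o2+s[1]*v2
    return (a+b)/2,np.linalg.norm(a-b)
def proj(c,P):
    k,d=K(c); return cv2.projectPoints(np.array(P,float).reshape(-1,3),np.array(c['rvec'],float),np.array(c['tvec'],float),k,d)[0].reshape(-1,2)
E
python3 - <<'E'
from h import *
import pickle
for n in('side','top'):
    c=cap(n,f'pics/{n}0.png'); pickle.dump(c,open(n+'0.pkl','wb')); print(n,ray(c,(320,200)))
s=bot.sense();print(s['time_s'],s['eef_pos'],s['ee_rot'],s['gripper_width'])
E
```

```text
side (array([ 0.25499617, -0.70924392,  0.63174107]), array([ 0.28708034,  0.71883058, -0.63314096]))
top (array([ 0.33774177, -0.08054465,  0.9189125 ]), array([ 0.18980508, -0.02008567, -0.98161632]))
0.1 [0.20289451 0.59079162 0.23060202] [[-9.45787164e-01  3.24786887e-01 -3.44980418e-04]
 [ 3.24787063e-01  9.45786382e-01 -1.21802314e-03]
 [-6.93201609e-05 -1.26403582e-03 -9.99999199e-01]] 0.0856170525018695
```

View pics/side0.png

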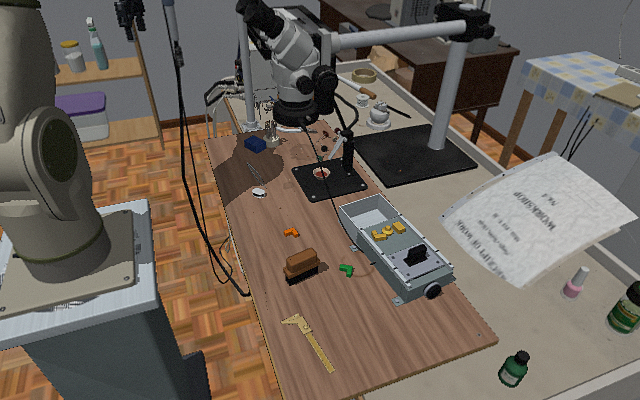

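View pics/top0.png

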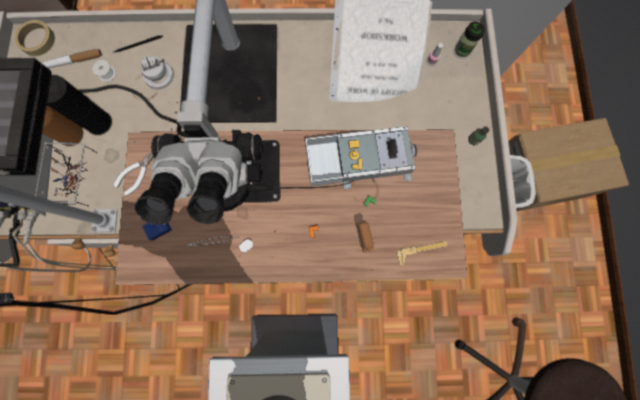

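Run:
```python
import cv2
a=cv2.imread('pics/side0.png')[185:325,270:470]; cv2.imwrite('pics/sidec.png',cv2.resize(a,None,fx=4,fy=4,interpolation=cv2.INTER_CUBIC))
a=cv2.imread('pics/top0.png')[120:265,290:460]; cv2.imwrite('pics/topc.png',cv2.resize(a,None,fx=4,fy=4,interpolation=cv2.INTER_CUBIC))
```

```text
(no output)
```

View pics/sidec.png

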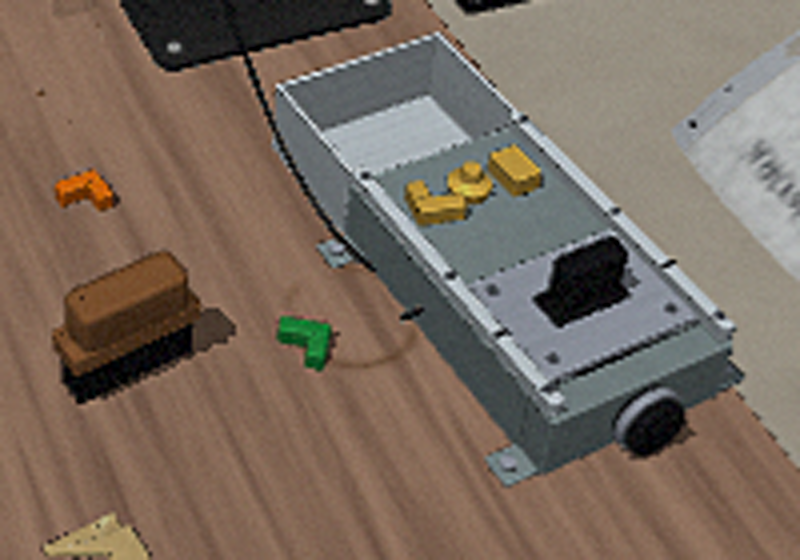

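View pics/topc.png

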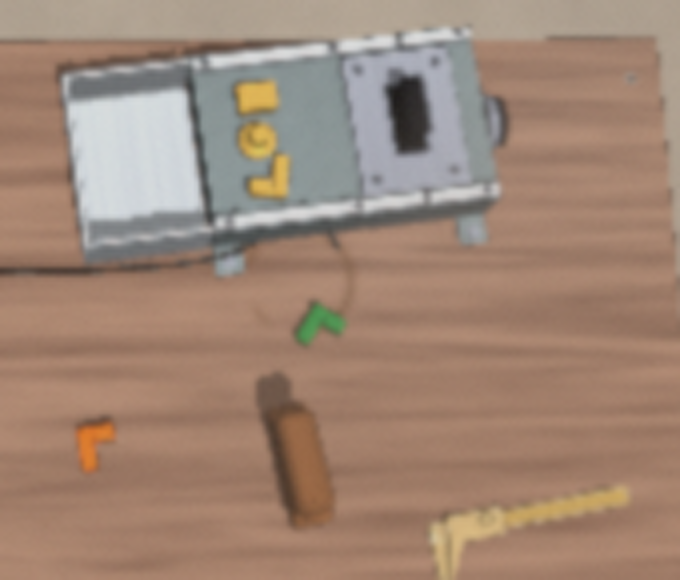

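```bash
cat > fit.py <<'E'
from h import *
import pickle
from scipy.optimize import least_squares
S=pickle.load(open('side0.pkl','rb'));T=pickle.load(open('top0.pkl','rb'))
s=lambda x,y:((x+.5)/4-.5+270,(y+.5)/4-.5+185)
t=lambda x,y:((x+.5)/4-.5+290,(y+.5)/4-.5+120)
for n,a,b in [('brush top',(127,278),(308,462)),('grip top',(598,248),(408,112)),('far tray +x',(437,36),(65,72)),('far tray -x',(278,88),(88,258)),
 ('rail rear+x',(733,325),(472,30)),('rail rear-x',(560,400),(497,192)),('plate f+x',(612,235),(343,57)),('plate r-x',(555,378),(473,181)),('button stub',(471,170),(257,140)),('block',(515,158),(258,96))]:
    p,e=tri(S,s(*a),T,t(*b)); print(n,p.round(4),round(e,4))
m=[((54,168,48),(437,36),(65,72)),((-54,168,48),(278,88),(88,258)),((44,0,46),(612,235),(343,57)),((44,-66,46),(700,318),(461,47)),((-44,-66,46),(555,378),(473,181)),((-44,0,46),None,(362,194)),((0,-26.5,78),(598,248),(408,112))]
def r(q):
    c,d=np.cos(q[2]),np.sin(q[2]); o=[]
    for P,a,b in m:
        P=np.array(P)/1000; W=[q[0]+c*P[0]-d*P[1],q[1]+d*P[0]+c*P[1],P[2]+q[3]]
        if a: o+=list(proj(S,W)[0]-s(*a))
        o+=list(proj(T,W)[0]-t(*b))
    return o
f=least_squares(lambda q:r(q)+[q[3]*500],[.6,-.2,0,0],loss='soft_l1');print(f.x.round(4),np.round(f.fun,1))
for a in [(283,408),(308,404),(330,515),(297,525)]: print('brush corner',onz(T,t(*a),.062).round(4))
for a in [(68,292),(175,252),(187,290),(75,330)]: print('brush corner side',onz(S,s(*a),.058).round(4))
E
python3 fit.py
```

```text
brush top [ 0.4219 -0.2022  0.0632] 0.0016
grip top [ 0.6287 -0.2691  0.0753] 0.0103
far tray +x [ 0.6591 -0.0663  0.0451] 0.0032
far tray -x [ 0.5483 -0.0801  0.0463] 0.0071
rail rear+x [ 0.6841 -0.3148  0.0509] 0.0006
rail rear-x [ 0.5841 -0.3247  0.0485] 0.004
plate f+x [ 0.6701 -0.2364  0.0409] 0.0011
plate r-x [ 0.5909 -0.3111  0.0457] 0.0023
button stub [ 0.6156 -0.1811  0.0532] 0.0029
block [ 0.6415 -0.1821  0.0549] 0.0009
[ 0.6254 -0.2411  0.1225 -0.0014] [ 0.8 -0.3  0.4  0.7 -0.2  0.2  0.7 -2.7 -0.  -1.5 -0.1  0.1  0.1 -0.1
 -3.1 -0.7 -1.   1.1  0.4  0.1  1.3  0.4 -3.1 -0.4  0.1 -2.3 -0.7]
brush corner [ 0.4522 -0.1892  0.062 ]
brush corner [ 0.4543 -0.2035  0.062 ]
brush corner [ 0.3912 -0.2135  0.062 ]
brush corner [ 0.386  -0.1947  0.062 ]
brush corner side [ 0.3953 -0.1968  0.058 ]
brush corner side [ 0.4516 -0.1893  0.058 ]
brush corner side [ 0.4484 -0.2144  0.058 ]
brush corner side [ 0.3914 -0.2204  0.058 ]
```

Run:
```python
exec(open('fit.py').read().split("for n,a,b")[0])
for n,a,b in [('eyeR',(272,4),(205,210)),('eyeL',(247,10),(156,212)),('eyeR2',(277,12),(205,200)),('head right',(337,85),(258,150)),('obj',(296,118),(215,150)),('blue box',(256,145),(157,230))]:
    p,e=tri(S,a,T,b); print(n,p.round(3),round(e,4))
for z in(.2,.3,.4,.5): print(z,onz(T,(205,222),z).round(3),onz(T,(155,222),z).round(3),onz(T,(262,150),z).round(3))
im=T['color'][122:188,296:420]; im=cv2.resize(im,None,fx=6,fy=6,interpolation=cv2.INTER_CUBIC)
q=(.6254,-.2411,.1225)
c,d=np.cos(q[2]),np.sin(q[2])
def L(im,C,u0,v0,k,P,col):
    W=[[q[0]+(c*p[0]-d*p[1])/1e3,q[1]+(d*p[0]+c*p[1])/1e3,p[2]/1e3] for p in P]
    u=((proj(C,W)-[u0,v0]+.5)*k-.5).round().astype(int); cv2.polylines(im,[u.reshape(-1,1,2)],True,col,1)
def A(im,C,u0,v0,k):
    R=lambda x0,x1,y0,y1,z:[(x0,y0,z),(x1,y0,z),(x1,y1,z),(x0,y1,z)]
    L(im,C,u0,v0,k,R(-44,44,-66,0,46),(0,0,255));L(im,C,u0,v0,k,R(-18,18,-33,-19,78),(0,255,0))
    L(im,C,u0,v0,k,R(-46,46,-85,90,50),(255,0,0));L(im,C,u0,v0,k,R(-54,54,90,168,48),(255,0,255));L(im,C,u0,v0,k,R(-46,46,40,90,40),(255,255,0))
A(im,T,296,122,6)
i2=S['color'][190:312,335:460]; i2=cv2.resize(i2,None,fx=4.5,fy=4.5,interpolation=cv2.INTER_CUBIC);A(i2,S,335,190,4.5)
cv2.imwrite('pics/o1.png',im);cv2.imwrite('pics/o2.png',i2);print(im.shape,i2.shape)
```

```text
eyeR [0.439 0.053 0.436] 0.0377
eyeL [0.425 0.13  0.409] 0.0057
eyeR2 [0.452 0.059 0.42 ] 0.0317
head right [0.561 0.01  0.287] 0.022
obj [0.553 0.119 0.175] 0.067
blue box [0.45  0.292 0.008] 0.0081
0.2 [0.437 0.123 0.2  ] [0.438 0.218 0.2  ] [0.579 0.018 0.2  ]
0.3 [0.423 0.095 0.3  ] [0.424 0.177 0.3  ] [0.545 0.004 0.3  ]
0.4 [0.409 0.067 0.4  ] [0.41  0.135 0.4  ] [ 0.512 -0.01   0.4  ]
0.5 [0.396 0.038 0.5  ] [0.396 0.094 0.5  ] [ 0.478 -0.023  0.5  ]
(396, 744, 3) (549, 562, 3)
```

View pics/o1.png

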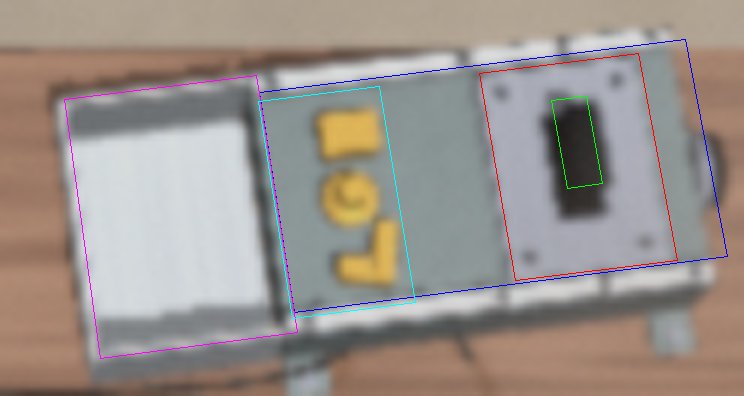

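View pics/o2.png

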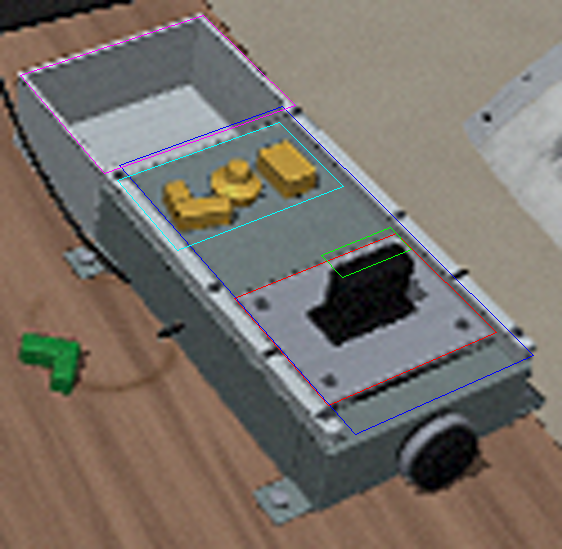

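Run:
```python
exec(open('fit.py').read().split("for n,a,b")[0])
s=lambda x,y:((x+.5)/4.5-.5+335,(y+.5)/4.5-.5+190)
t=lambda x,y:((x+.5)/6-.5+296,(y+.5)/6-.5+122)
m=[((54,168,48),(203,15),(60,92)),((-54,168,48),(20,73),(96,360)),((44,0,46),(393,235),(480,72)),((44,-66,46),(495,334),(640,50)),((-44,-66,46),(330,404),(678,262)),((-44,0,46),None,(510,275)),((0,-33,78),(371,258),(574,150)),((46,90,40),(280,122),None),((0,90,40),None,(275,205))]
def r(q):
    c,d=np.cos(q[2]),np.sin(q[2]); o=[]
    for P,a,b in m:
        P=np.array(P)/1000; W=[q[0]+c*P[0]-d*P[1],q[1]+d*P[0]+c*P[1],P[2]+q[3]]
        if a: o+=list(proj(S,W)[0]-s(*a))
        if b: o+=list(proj(T,W)[0]-t(*b))
    return o
f=least_squares(lambda q:r(q)+[q[3]*300],[.6,-.2,0,0],loss='soft_l1');q=f.x;print(q.round(4),np.round(f.fun,1))
c,d=np.cos(q[2]),np.sin(q[2])
for n,a,b,h in [('block',(287,157),(350,133),.053),('button',(236,168),(350,198),.054),('bend',(195,207),(372,258),.052)]:
    p,e=tri(S,s(*a),T,t(*b)); w=p[:2]-q[:2]; w2=onz(T,t(*b),h)[:2]-q[:2]
    print(n,p.round(3),round(e,4),'inlet',[round(x,4) for x in(c*w[0]+d*w[1],-d*w[0]+c*w[1],c*w2[0]+d*w2[1],-d*w2[0]+c*w2[1])])
```

```text
[ 6.254e-01 -2.402e-01  1.161e-01 -3.000e-04] [ 0.3 -0.3  0.4  0.8  0.1  0.1  0.1 -0.7  0.6 -0.5 -0.5  0.2 -0.1 -0.4
 -0.6  0.7 -1.   0.  -0.6 -0.2  0.4  1.   0.9  0.8  2.9 -1.7 -0.2 -0.2
 -0.5  0.4 -0.1]
block [ 0.642 -0.182  0.053] 0.0012 inlet [np.float64(0.0231), np.float64(0.0561), np.float64(0.0226), np.float64(0.0563)]
button [ 0.615 -0.181  0.054] 0.0022 inlet [np.float64(-0.0033), np.float64(0.06), np.float64(-0.0045), np.float64(0.0605)]
bend [ 0.592 -0.19   0.045] 0.0002 inlet [np.float64(-0.0274), np.float64(0.0541), np.float64(-0.0294), np.float64(0.0552)]
```

move_arm(plan=[{"offset": [-0.015,-0.042,0.005],"dr": [0,0,0],"jaw": 1},{"offset": [-0.015,-0.042,0.005],"dr": [0,0,0],"jaw": 1},{"offset": [-0.015,-0.042,0.005],"dr": [0,0,0],"jaw": 1},{"offset": [-0.015,-0.042,0.005],"dr": [0,0,0],"jaw": 1},{"offset": [-0.015,-0.042,0.0],"dr": [0,0,0],"jaw": 1},{"offset": [-0.012,-0.035,0.0],"dr": [0,0,0],"jaw": 1},{"offset": [0,0,0],"dr": [0,0,0],"jaw": 1}])

```text
time_s: 0.98
eef_pos: [0.1156, 0.3447, 0.2515]
ee_rot: [[-0.946, 0.325, 0.001], [0.325, 0.946, 0.001], [-0.0, 0.001, -1.0]]
wrist_force: [-0.3, -0.2, -0.3]
gripper_width: 0.0858
finger_force: 0.0
```

move_arm(plan=[{"offset": [0.036,-0.046,0],"dr": [0,0,-0.17],"jaw": 1},{"offset": [0.037,-0.029,0],"dr": [0,0,-0.17],"jaw": 1},{"offset": [0.034,-0.027,0],"dr": [0,0,-0.17],"jaw": 1},{"offset": [0.03,-0.031,0],"dr": [0,0,-0.17],"jaw": 1}])

```text
time_s: 1.48
eef_pos: [0.2545, 0.2125, 0.2513]
ee_rot: [[-0.526, 0.85, 0.0], [0.85, 0.526, 0.0], [-0.0, 0.0, -1.0]]
wrist_force: [0.2, 1.2, 0.5]
gripper_width: 0.0855
finger_force: 0.0
```

Run:
```python
from h import *
print(bot.sense()['qpos']);cap('side','pics/s1.png')
```

```text
[-0.97990508 -0.3650337   0.11226593  2.10168726  0.04081513  1.40271957
 -0.32757129]
```

View pics/s1.png

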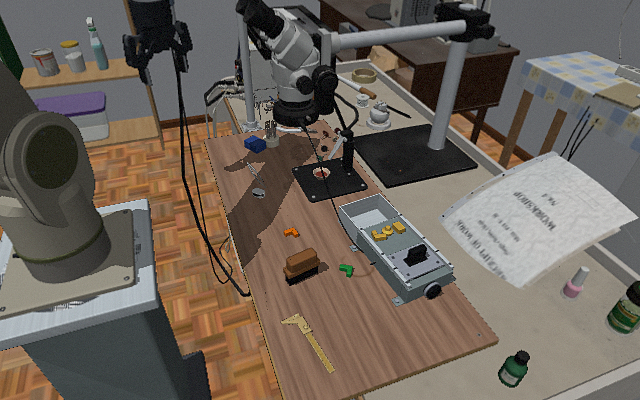

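move_arm(plan=[{"offset": [0.028,-0.033,0],"dr": [0,0,-0.18],"jaw": 1},{"offset": [0.019,-0.039,0],"dr": [0,0,-0.18],"jaw": 1},{"offset": [0.016,-0.041,0],"dr": [0,0,-0.18],"jaw": 1},{"offset": [0.01,-0.042,0],"dr": [0,0,-0.18],"jaw": 1},{"offset": [0.005,-0.043,0],"dr": [0,0,-0.18],"jaw": 1},{"offset": [-0.001,-0.043,0],"dr": [0,0,-0.18],"jaw": 1},{"offset": [-0.007,-0.043,0],"dr": [0,0,-0.18],"jaw": 1},{"offset": [0.035,-0.038,0],"dr": [0,0,-0.18],"jaw": 1},{"offset": [0.03,-0.04,-0.03],"dr": [0,0,-0.18],"jaw": 1},{"offset": [0.02,-0.03,-0.03],"dr": [0,0,-0.18],"jaw": 1},{"offset": [0.012,-0.023,-0.03],"dr": [0,0,-0.18],"jaw": 1},{"offset": [0,0,0],"dr": [0,0,0],"jaw": 1}])

```text
time_s: 3.02
eef_pos: [0.4193, -0.2034, 0.1592]
ee_rot: [[0.989, 0.147, -0.005], [0.147, -0.989, -0.003], [-0.005, 0.002, -1.0]]
wrist_force: [-0.2, 1.1, 0.1]
gripper_width: 0.0854
finger_force: 0.0
```

move_arm(plan=[{"offset": [0.003,0.001,-0.03],"dr": [0,0,-0.03],"jaw": 1},{"offset": [0,0,-0.04],"dr": [0.002,0.005,0],"jaw": 1},{"offset": [0,0,-0.035],"dr": [0,0,0],"jaw": 1},{"offset": [0,0,-0.02],"dr": [0,0,0],"jaw": 1},{"offset": [0,0,0],"dr": [0,0,0],"jaw": 1},{"offset": [0,0,0],"dr": [0,0,0],"jaw": 0},{"offset": [0,0,0],"dr": [0,0,0],"jaw": 0},{"offset": [0,0,0],"dr": [0,0,0],"jaw": 0},{"offset": [0,0,0],"dr": [0,0,0],"jaw": 0},{"offset": [0,0,0],"dr": [0,0,0],"jaw": 0},{"offset": [0,0,0],"dr": [0,0,0],"jaw": 0},{"offset": [0,0,0],"dr": [0,0,0],"jaw": 0}], squeeze=60)

```text
time_s: 4.53
eef_pos: [0.4236, -0.201, 0.0371]
ee_rot: [[0.993, 0.121, -0.004], [0.121, -0.993, 0.002], [-0.004, -0.003, -1.0]]
wrist_force: [-1.6, 1.1, 8.1]
gripper_width: 0.0226
finger_force: 57.8
```

move_arm(plan=[{"offset": [0,0,0.05],"dr": [0,0,0],"jaw": 0},{"offset": [0,0,0.05],"dr": [0,0,0],"jaw": 0},{"offset": [0.025,-0.003,0.01],"dr": [0,0,-0.005],"jaw": 0},{"offset": [0.05,-0.006,0],"dr": [0,0,0],"jaw": 0},{"offset": [0.05,-0.006,0],"dr": [0,0,0],"jaw": 0},{"offset": [0.05,-0.006,0],"dr": [0,0,0],"jaw": 0},{"offset": [0.025,-0.003,0],"dr": [0,0,0],"jaw": 0},{"offset": [0,0,0],"dr": [0,0,0],"jaw": 0},{"offset": [0,0,0],"dr": [0,0,0],"jaw": 0}])

```text
time_s: 5.65
eef_pos: [0.6222, -0.2251, 0.1462]
ee_rot: [[0.993, 0.115, -0.006], [0.115, -0.993, 0.002], [-0.006, -0.003, -1.0]]
wrist_force: [-0.4, -0.1, -1.0]
gripper_width: 0.0225
finger_force: 58.3
```

Run:
```python
from h import *
c=cap('side');t=cap('top');print(bot.sense()['eef_pos'])
a=cv2.resize(c['color'][160:310,330:470],None,fx=4,fy=4,interpolation=cv2.INTER_CUBIC)[:600]
cv2.imwrite('pics/s2.png',a)
```

```text
[ 0.62218613 -0.22504453  0.14657808]
```

View pics/s2.png

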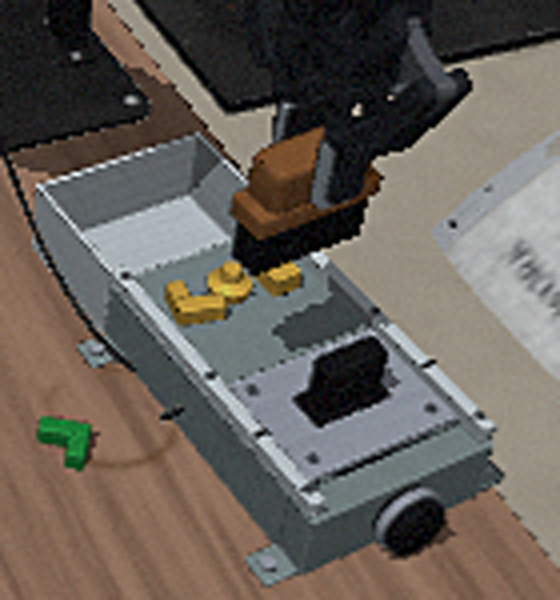

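Run:
```python
from h import *
c=cap('side')
s=lambda x,y:((x+.5)/4-.5+330,(y+.5)/4-.5+160)
for p,z in [((243,272),.1096),((360,238),.1096),((238,236),.1356),((364,199),.1356),((233,192),.1476),((380,175),.1476)]: print(onz(c,s(*p),z).round(4))
```

```text
[ 0.5865 -0.2356  0.1096]
[ 0.6507 -0.2332  0.1096]
[ 0.5793 -0.2373  0.1356]
[ 0.6472 -0.2339  0.1356]
[ 0.5836 -0.2212  0.1476]
[ 0.6538 -0.233   0.1476]
```

move_arm(plan=[{"offset": [0.004,0.0005,-0.03],"dr": [0,0,0],"jaw": 0},{"offset": [0,0,-0.025],"dr": [0,0,0],"jaw": 0},{"offset": [0,0,-0.0125],"dr": [0,0,0],"jaw": 0},{"offset": [0,0,0],"dr": [0,0,0],"jaw": 0},{"offset": [0,0,0],"dr": [0,0,0],"jaw": 0}])

```text
time_s: 6.42
eef_pos: [0.6274, -0.2246, 0.0799]
ee_rot: [[0.993, 0.115, -0.004], [0.115, -0.993, 0.002], [-0.003, -0.002, -1.0]]
wrist_force: [0.5, 0.3, -1.6]
gripper_width: 0.0224
finger_force: 58.9
```

move_arm(plan=[{"offset": [-0.0014,0.012,-0.0005],"dr": [0,0,0],"jaw": 0},{"offset": [-0.0014,0.012,0],"dr": [0,0,0],"jaw": 0},{"offset": [-0.0014,0.012,0],"dr": [0,0,0],"jaw": 0},{"offset": [-0.0014,0.012,0],"dr": [0,0,0],"jaw": 0},{"offset": [-0.0014,0.012,0],"dr": [0,0,0],"jaw": 0},{"offset": [-0.0014,0.012,0],"dr": [0,0,0],"jaw": 0},{"offset": [-0.0014,0.012,0],"dr": [0,0,0],"jaw": 0},{"offset": [-0.0006,0.005,0],"dr": [0,0,0],"jaw": 0},{"offset": [0,0,0],"dr": [0,0,0],"jaw": 0},{"offset": [0,0,0],"dr": [0,0,0],"jaw": 0}])

```text
time_s: 7.68
eef_pos: [0.6165, -0.136, 0.0784]
ee_rot: [[0.993, 0.115, -0.005], [0.115, -0.993, 0.002], [-0.005, -0.002, -1.0]]
wrist_force: [-0.0, -0.2, -1.4]
gripper_width: 0.0224
finger_force: 59.0
```

Run:
```python
from h import *
c=cap('side');t=cap('top')
a=cv2.resize(c['color'][160:310,330:470],None,fx=4,fy=4,interpolation=cv2.INTER_CUBIC)[:600]
cv2.imwrite('pics/s3.png',a)
for n,C in(('side',c),('top',t)):
    h=cv2.cvtColor(C['color'],cv2.COLOR_BGR2HSV); m=cv2.inRange(h,(18,140,120),(32,255,255)); k,_,st,ce=cv2.connectedComponentsWithStats(m)
    print(n,[(ce[i].round(0).tolist(),int(st[i,4])) for i in range(1,k) if st[i,4]>8 and 300<ce[i][0]<450 and ce[i][1]<290])
```

```text
side [([358.0, 223.0], 20)]
top []
```

View pics/s3.png

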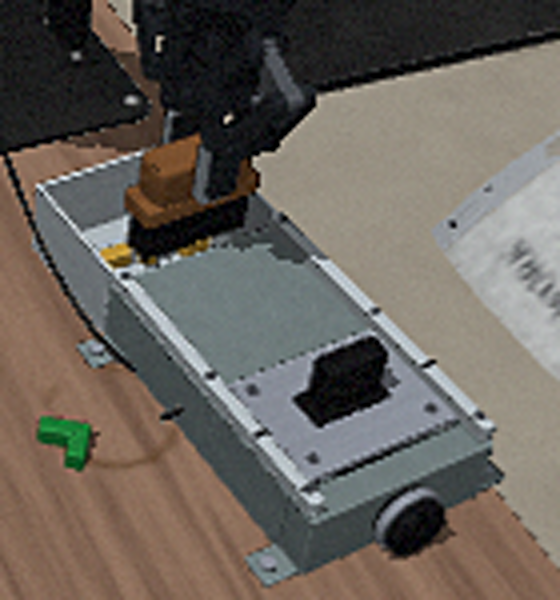

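move_arm(plan=[{"offset": [0,0,0.04],"dr": [0,0,0],"jaw": 0},{"offset": [0,0,0.04],"dr": [0,0,0],"jaw": 0},{"offset": [-0.04,-0.013,0],"dr": [0,0,0],"jaw": 0},{"offset": [-0.05,-0.017,0],"dr": [0,0,0],"jaw": 0},{"offset": [-0.05,-0.017,0],"dr": [0,0,0],"jaw": 0},{"offset": [-0.04,-0.013,0],"dr": [0,0,0],"jaw": 0},{"offset": [-0.013,-0.005,0],"dr": [0,0,0],"jaw": 0},{"offset": [0,0,0],"dr": [0,0,0],"jaw": 0}])

```text
time_s: 8.78
eef_pos: [0.4237, -0.2006, 0.1587]
ee_rot: [[0.993, 0.115, -0.004], [0.115, -0.993, 0.003], [-0.003, -0.003, -1.0]]
wrist_force: [0.1, -0.4, -1.0]
gripper_width: 0.0226
finger_force: 59.0
```

Run:
```python
from h import *
c=cap('side');t=cap('top')
q=(.6254,-.2402);C,D=np.cos(.116),np.sin(.116)
for n,I in(('side',c),('top',t)):
    h=cv2.cvtColor(I['color'],cv2.COLOR_BGR2HSV); m=cv2.inRange(h,(18,120,100),(32,255,255)); k,_,st,ce=cv2.connectedComponentsWithStats(m)
    for i in range(1,k):
        if st[i,4]>8 and 300<ce[i][0]<450 and ce[i][1]<240:
            w=onz(I,ce[i],.010)[:2]-q; print(n,ce[i].round(0),st[i,4],np.round([C*w[0]+D*w[1],-D*w[0]+C*w[1]],3))
```

```text
side [377. 218.] 58 [0.026 0.132]
side [367. 219.] 19 [0.005 0.138]
side [359. 223.] 24 [-0.02   0.135]
side [367. 223.] 11 [-0.003  0.128]
top [322. 152.] 49 [0.024 0.132]
top [324. 162.] 23 [-0.001  0.131]
top [325. 173.] 41 [-0.029  0.131]
```

move_arm(plan=[{"offset": [0,0,-0.05],"dr": [0,0,0],"jaw": 0},{"offset": [0,0,-0.045],"dr": [0,0,0],"jaw": 0},{"offset": [0,0,-0.017],"dr": [0,0,0],"jaw": 0},{"offset": [0,0,-0.009],"dr": [0,0,0],"jaw": 0},{"offset": [0,0,0],"dr": [0,0,0],"jaw": 0},{"offset": [0,0,0],"dr": [0,0,0],"jaw": 0}])

```text
time_s: 9.62
eef_pos: [0.4245, -0.2005, 0.0383]
ee_rot: [[0.993, 0.116, -0.003], [0.116, -0.993, 0.002], [-0.003, -0.002, -1.0]]
wrist_force: [0.6, -0.2, -1.3]
gripper_width: 0.0228
finger_force: 59.0
```

move_arm(plan=[{"offset": [0,0,-0.002],"dr": [0,0,0],"jaw": 0},{"offset": [0,0,0],"dr": [0,0,0],"jaw": 0},{"offset": [0,0,0],"dr": [0,0,0],"jaw": 1},{"offset": [0,0,0],"dr": [0,0,0],"jaw": 1},{"offset": [0,0,0],"dr": [0,0,0],"jaw": 1},{"offset": [0,0,0],"dr": [0,0,0],"jaw": 1},{"offset": [0,0,0],"dr": [0,0,0],"jaw": 1},{"offset": [0,0,0],"dr": [0,0,0],"jaw": 1},{"offset": [0,0,0.03],"dr": [0,0,0],"jaw": 1},{"offset": [0,0,0.05],"dr": [0,0,0],"jaw": 1},{"offset": [0,0,0.04],"dr": [0,0,0],"jaw": 1},{"offset": [0,0,0],"dr": [0,0,0],"jaw": 1}])

```text
time_s: 11.12
eef_pos: [0.4253, -0.2008, 0.1579]
ee_rot: [[0.993, 0.116, 0.0], [0.116, -0.993, 0.002], [0.001, -0.002, -1.0]]
wrist_force: [0.1, -1.3, -0.6]
gripper_width: 0.0853
finger_force: 0.0
```

Run:
```python
from h import *
c=cap('side')
a=cv2.resize(c['color'][130:320,260:470],None,fx=3,fy=3,interpolation=cv2.INTER_CUBIC)
cv2.imwrite('pics/s4.png',a)
```

```text
(no output)
```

View pics/s4.png

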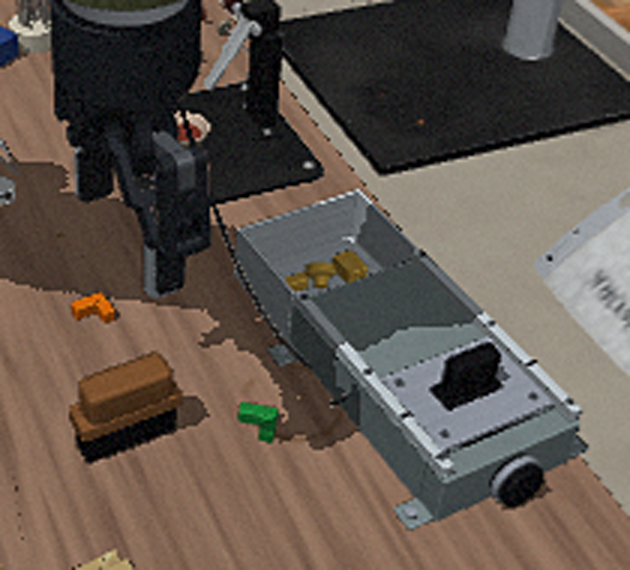

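move_arm(plan=[{"offset": [0.04,-0.014,0],"dr": [0,0,0],"jaw": 1},{"offset": [0.042,-0.0145,0],"dr": [0,0,0],"jaw": 1},{"offset": [0.042,-0.0145,0],"dr": [0,0,0],"jaw": 1},{"offset": [0.042,-0.0145,0],"dr": [0,0,0],"jaw": 1},{"offset": [0.038,-0.0145,0],"dr": [0,0,0],"jaw": 1},{"offset": [0,0,-0.03],"dr": [0,0,0],"jaw": 1},{"offset": [0,0,-0.04],"dr": [0,0,0],"jaw": 1},{"offset": [0,0,-0.02],"dr": [0,0,0],"jaw": 1},{"offset": [0,0,-0.012],"dr": [0,0,0],"jaw": 1},{"offset": [0,0,0],"dr": [0,0,0],"jaw": 1},{"offset": [0,0,0],"dr": [0,0,0],"jaw": 1}])

```text
time_s: 12.55
eef_pos: [0.6282, -0.2727, 0.0547]
ee_rot: [[0.993, 0.116, -0.003], [0.116, -0.993, 0.001], [-0.003, -0.002, -1.0]]
wrist_force: [-0.3, 0.2, 0.6]
gripper_width: 0.085
finger_force: 0.0
```

move_arm(plan=[{"offset": [0,0,0],"dr": [0,0,0],"jaw": 0},{"offset": [0,0,0],"dr": [0,0,0],"jaw": 0},{"offset": [0,0,0],"dr": [0,0,0],"jaw": 0},{"offset": [0,0,0],"dr": [0,0,0],"jaw": 0},{"offset": [0,0,0],"dr": [0,0,0],"jaw": 0},{"offset": [0,0,0],"dr": [0,0,0],"jaw": 0},{"offset": [0,0,0],"dr": [0,0,0],"jaw": 0},{"offset": [0,0,0],"dr": [0,0,0],"jaw": 0},{"offset": [0,0,0],"dr": [0,0,0],"jaw": 0},{"offset": [0,0,0],"dr": [0,0,0],"jaw": 0}], squeeze=60)

```text
time_s: 13.8
eef_pos: [0.6276, -0.2726, 0.0536]
ee_rot: [[0.993, 0.115, -0.005], [0.115, -0.993, 0.002], [-0.004, -0.002, -1.0]]
wrist_force: [0.8, -3.5, 4.2]
gripper_width: 0.0129
finger_force: 59.5
```

move_arm(plan=[{"offset": [0.0002,-0.002,0],"dr": [0,0,0],"jaw": 0},{"offset": [0,0,0],"dr": [0,0,0],"jaw": 0},{"offset": [0,0,0],"dr": [0,0,0],"jaw": 0}])

```text
time_s: 14.18
eef_pos: [0.6277, -0.2732, 0.0536]
ee_rot: [[0.993, 0.116, -0.006], [0.116, -0.993, 0.004], [-0.005, -0.005, -1.0]]
wrist_force: [-2.6, 0.5, 7.6]
gripper_width: 0.0129
finger_force: 60.0
```

move_arm(plan=[{"offset": [-0.0005,0.004,0.0005],"dr": [0,0,0],"jaw": 0},{"offset": [-0.0005,0.004,0.0005],"dr": [0,0,0],"jaw": 0},{"offset": [-0.0005,0.004,0],"dr": [0,0,0],"jaw": 0},{"offset": [-0.0005,0.004,0],"dr": [0,0,0],"jaw": 0},{"offset": [-0.0005,0.004,0],"dr": [0,0,0],"jaw": 0},{"offset": [-0.0005,0.004,0],"dr": [0,0,0],"jaw": 0},{"offset": [-0.0005,0.004,0],"dr": [0,0,0],"jaw": 0},{"offset": [-0.0003,0.003,0],"dr": [0,0,0],"jaw": 0},{"offset": [0,0,0],"dr": [0,0,0],"jaw": 0},{"offset": [0,0,0],"dr": [0,0,0],"jaw": 0},{"offset": [0,0,0],"dr": [0,0,0],"jaw": 0}])

```text
time_s: 15.55
eef_pos: [0.6242, -0.2435, 0.0537]
ee_rot: [[0.993, 0.116, -0.005], [0.116, -0.993, 0.001], [-0.005, -0.002, -1.0]]
wrist_force: [5.1, -6.5, -5.6]
gripper_width: 0.0126
finger_force: 58.6
```

move_arm(plan=[{"offset": [0,0,0],"dr": [0,0,0],"jaw": 0},{"offset": [0,0,0],"dr": [0,0,0],"jaw": 0},{"offset": [0,0,0],"dr": [0,0,0],"jaw": 0},{"offset": [0,0,0],"dr": [0,0,0],"jaw": 0},{"offset": [0,0,0],"dr": [0,0,0],"jaw": 0}])

```text
time_s: 16.18
eef_pos: [0.6242, -0.2435, 0.0536]
ee_rot: [[0.993, 0.116, -0.005], [0.116, -0.993, 0.001], [-0.005, -0.002, -1.0]]
wrist_force: [5.5, -5.8, -5.2]
gripper_width: 0.0126
finger_force: 58.6
```

Run:
```python
from h import *
s=bot.sense();print(s['eef_pos'],s['wrist_force'],s['finger_force']);print(bot.sign_off())
```

```text
[ 0.62416764 -0.24351488  0.05364012] [ 5.53793675 -5.78159578 -5.22043987] 58.555739521980286
the job is handed in; nothing more can be done
None
```

I handed the job in at about 16 s, but sign-off returned no verdict: all three scrap pieces are in the tray, the brush stands on the board, and the gripper holds the shutter about 30 mm open, judged from arm position and wrist force.

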